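Set the black marble feature stones in the terrazzo sample moulds

TASK

Get the terrazzo sample moulds ready for casting: lay one black marble piece flat in the middle of each mould, the largest piece in the largest mould, the middle-sized one in the middle-sized mould and the smallest in the smallest. The red piece left in the middle-sized mould goes in the blue offcut tray; leave the white and the green piece where they lie. Set every piece down gently, without dropping it.

Things in the scene. Friction and masses are not known exactly. Their poses are not given: they have to be found in the camera images.
- black_large: Largest black offcut of 30 mm thick marble slab with light veins: two straight sawn sides, parallel to its x axis, and two broken pointed ends; 94 mm long (x), 56 mm wide across the sawn sides (y), 30 mm high, about 0.39 kg. Origin in the middle of its underside, z up, x along its length. Starts on the bench.
- black_medium: Middle-sized black offcut of 30 mm thick marble slab with light veins: two straight sawn sides, parallel to its x axis, and two broken pointed ends; 68 mm long (x), 42 mm wide across the sawn sides (y), 30 mm high, about 0.21 kg. Origin in the middle of its underside, z up, x along its length. Starts on the bench.
- black_small: Smallest black offcut of 30 mm thick marble slab with light veins: two straight sawn sides, parallel to its x axis, and two broken pointed ends; 44 mm long (x), 30 mm wide across the sawn sides (y), 30 mm high, about 0.1 kg. Origin in the middle of its underside, z up, x along its length. Starts on the bench.
- red_piece: Dark red offcut of 30 mm thick marble slab with light veins: two straight sawn sides, parallel to its x axis, and two broken pointed ends; 62 mm long (x), 40 mm wide across the sawn sides (y), 30 mm high, about 0.18 kg. Origin in the middle of its underside, z up, x along its length. It lies in the middle-sized mould at the start.
- white_piece: White offcut of 30 mm thick marble slab with grey veins: two straight sawn sides, parallel to its x axis, and two broken pointed ends; 76 mm long (x), 45 mm wide across the sawn sides (y), 30 mm high, about 0.25 kg. Origin in the middle of its underside, z up, x along its length. A bystander on the bench.
- green_piece: Green offcut of 30 mm thick marble slab with light veins: two straight sawn sides, parallel to its x axis, and two broken pointed ends; 60 mm long (x), 38 mm wide across the sawn sides (y), 30 mm high, about 0.17 kg. Origin in the middle of its underside, z up, x along its length. A bystander on the bench.
- mould_large: The largest of the three square sample moulds: white base board 10 mm thick with four upright cream-painted strips, 12 mm thick, standing 30 mm above the base board (rim 40 mm above the bench). Inside 150 x 150 mm, outside 174 x 174 mm. Fixed to the bench. Origin at the bench surface under its centre, z up, x and y along its sides; a piece lying in it has its underside 10 mm above this origin.
- mould_medium: The middle-sized of the three square sample moulds: white base board 10 mm thick with four upright cream-painted strips, 12 mm thick, standing 30 mm above the base board (rim 40 mm above the bench). Inside 125 x 125 mm, outside 149 x 149 mm. Fixed to the bench. Origin at the bench surface under its centre, z up, x and y along its sides; a piece lying in it has its underside 10 mm above this origin. The red piece lies in it at the start.
- mould_small: The smallest of the three square sample moulds: white base board 10 mm thick with four upright cream-painted strips, 12 mm thick, standing 30 mm above the base board (rim 40 mm above the bench). Inside 100 x 100 mm, outside 124 x 124 mm. Fixed to the bench. Origin at the bench surface under its centre, z up, x and y along its sides; a piece lying in it has its underside 10 mm above this origin.
- offcut_tray: Blue open plastic tray, 170 mm (x) by 130 mm (y) outside, 45 mm high, walls and floor 4 mm thick. Fixed to the bench. Origin at the bench surface under its centre, z up.

How it is judged (in metres and radians):
At the end, for the whole second after the job is handed in: Each black piece lies flat (within 0.1 rad) on the base board of the mould of its own size, its middle within 15 mm of the mould's centre; the red piece lies inside the blue tray; the white and green pieces are within 25 mm of where they started; all is released and at rest (horizontal distance between black_large and mould_large below 0.015 m and z of black_large in the frame of mould_large between 0.005 and 0.015 m and angle between each of black_large, black_medium, black_small's own z axis and vertical below 0.1 rad and linear speed of each of black_large, black_medium, black_small, red_piece below 0.02 m/s and horizontal distance between black_medium and mould_medium below 0.015 m and z of black_medium in the frame of mould_medium between 0.005 and 0.015 m and horizontal distance between black_small and mould_small below 0.015 m and z of black_small in the frame of mould_small between 0.005 and 0.015 m and x of red_piece in the frame of offcut_tray between -0.07 and 0.07 m and y of red_piece in the frame of offcut_tray between -0.055 and 0.055 m and z of red_piece in the frame of offcut_tray below 0.04 m and distance of each of white_piece, green_piece from where it was at the start of the episode below 0.025 m); the robot touches nothing.
It fails at once if the white or the green piece is shifted by more than 25 mm (distance of any of white_piece, green_piece from where it was at the start of the episode above 0.025 m).
It fails at once if a piece is dropped into (from more than about 25 mm) or slammed down in a mould or the tray ((horizontal distance between black_large and mould_large below 0.08 m and height (world z) of black_large below 0.08 m and linear speed of black_large above 0.7 m/s) or (horizontal distance between black_medium and mould_medium below 0.08 m and height (world z) of black_medium below 0.08 m and linear speed of black_medium above 0.7 m/s) or (horizontal distance between black_small and mould_small below 0.08 m and height (world z) of black_small below 0.08 m and linear speed of black_small above 0.7 m/s) or (horizontal distance between red_piece and offcut_tray below 0.08 m and height (world z) of red_piece below 0.08 m and linear speed of red_piece above 0.7 m/s)).
It also fails if it takes over 88 s, if anything falls off the work surface, if the arm or the gripper's body presses on something with over 40 N, if the wrist force passes 120 N, or if a joint passes its speed limit or range.

ROBOT

A 6-joint arm with a two-finger parallel gripper is mounted at the origin on the work surface. World frame = base frame: x ahead of the robot, y to its left, z up, the work surface at z = 0. Lengths are in m, angles in degrees, forces in N, time in s.
With the tool pointing down it reaches from about 0.4 to 0.825 m from the base axis. Payload 7 kg.
Tool frame: the origin (TCP) lies on the centre line of the jaws, within the pads' length; the fingertips stand 8 mm ahead of it and the grasp point (between the pads) lies 11 mm behind it (r.tcp_to_tips is the distance from the TCP to the fingertips, in m); z points along the fingers, y is the direction in which the jaws open and shut (so a half turn about z gives the same grasp; the last joint's range is limited). The gripper opens to 88 mm and grips with 3 to 60 N. Pads are 19 mm wide; open, the fingers measure 130 mm over their backs; the gripper's body (78 mm by 193 mm) begins 47 mm behind the grasp point.
Start: joints at [80.621, 20.546, 0.682, 0, -70.136, -16.507], TCP at [0.295, 0.607, 0.235] pointing down, gripper open.
Joint ranges: [-176.03, 176.03], [-82.01, 121.73], [-58.28, 71.71], [-173.87, 95.51], [-174.79, -0.11], [-173.66, 173.66]. Speed limits (degrees/s): [136.94, 136.94, 172.46, 180, 180, 180].

INTERFACE

Orientations are given as [roll, pitch, yaw] about the fixed x, y, z axes, in that order (R = Rz(yaw) Ry(pitch) Rx(roll)).
In Python, from plant import r gives the robot as it stands.
- The arm moves only by the tool drive_tool, never from a script. Its argument "plan" is text: rows parted by semicolons, each of 4 numbers parted by spaces: the shift along the tool's x, y, z in cm, then the turn about the tool's z in rad. A call has 1 to 8 rows; each row is the pose to reach, as a shift and turn from the pose commanded when the call began, along the tool's axes at that moment; what a row does not reach only later rows make up. A row lasts 1/8 s, in which the tool goes at most 62.5 mm and 10.7 degrees, less where a joint would pass 70% of its speed; a pose out of reach is approached as far as the arm can. A call with a gripper value outside its range is refused whole. "fingers" is the closure, from -1 (fully open) to 1 (shut), set as the call begins (left out, the last holds). The fingers move at their own pace and stop on an object; "squeeze" is the grip in N (left out, the last holds). Time passes only in rows, so rows that repeat a pose let the fingers close. It gives the time, the measured TCP pose, the force and the opening at its end, in the units of the state.
- r.get_state(): the state, without advancing time (a new reading comes with each control period).
- r.capture(name): name is "scene" or "top" or "wrist"; returns a dict with "frame" (384x512x3 uint8, red, green, blue), "fovy" (degrees; the focal length in pixels is half the picture's height over the tangent of half this angle, whatever the lens; pixels are square), "cx", "cy" (the principal point, pixels), "rvec" (rotation vector, rad) and "tvec" (3), from world to camera coordinates, as OpenCV has them. Camera axes: x right, y down, z forward; pixel columns grow to the right and rows downward; lengths in m; the calibration is good to about 2 mm. A picture is of the moment at which its call begins. There is no depth.
- r.close_job(): hands the job in, once; it reports no verdict.
The state is a dict: "time_s": time; "joints": joint angles; "qd": joint speeds; "joint_torque": joint torques, N m; "tcp_pos": TCP position; "eef_rot": TCP orientation; "contact_force": force on the tool from outside, world axes, zero at the start; "moment": the same for the moment, N m; "gripper_width": finger opening in m.
Only numpy, scipy, OpenCV 4.12 (cv2) and the standard library are available. Lean on these libraries where they do the work, as an engineer would, in place of code of your own. Each camera call takes 0.05 s, during which the arm holds its last target. There are 200 camera calls.

## Working session

There is one attempt and no reset: what is moved stays moved. The work goes in short steps, Python scripts to look and compute and a tool call to move; the robot and the scene stay as the last step left them, time stands still between calls to the robot, and variables do not carry over. Pictures are saved under pics/ and viewed, about 12 in all and at most 16, crops included, and the job is handed in when it is done.

Besides the shell and the picture viewer there is one more tool, called after ">>>" by a JSON object that holds its "op" and its "data", one argument or row to a line. drive_tool: Moves the arm, as the interface text tells. Its arguments: {"type":"object","properties":{"plan":{"type":"string"},"fingers":{"type":"number"},"squeeze":{"type":"number"}},"required":["plan"]}

```bash
ls; mkdir -p pics
cat > h.py <<'E'
import numpy as np,cv2
from plant import r
def cap(n):
    c=r.capture(n); return c
def save(c,f): cv2.imwrite('pics/'+f,cv2.cvtColor(c['frame'],cv2.COLOR_RGB2BGR))
def cast(c,uv,z):
    f=c['frame'].shape[0]/2/np.tan(np.radians(c['fovy'])/2)
    R,_=cv2.Rodrigues(np.array(c['rvec'],float)); t=np.array(c['tvec'],float).ravel()
    uv=np.atleast_2d(np.array(uv,float))
    d=np.c_[(uv[:,0]-c['cx'])/f,(uv[:,1]-c['cy'])/f,np.ones(len(uv))]@R
    o=-R.T@t
    return o+d*((z-o[2])/d[:,2])[:,None]
E
python3 - <<'E'
from h import *
print(r.get_state(), r.tcp_to_tips)
for n in('top','scene','wrist'):
    c=cap(n); save(c,n+'0.png'); print(n,c['fovy'],c['cx'],c['cy'],c['rvec'],c['tvec'],cast(c,[[256,192]],0))
E
```

```text
pics
{'time_s': 0.0, 'joints': array([ 8.06208897e+01,  2.05899552e+01,  6.33269138e-01, -1.90930334e-02,
       -7.01339499e+01, -1.65064438e+01]), 'qd': array([ 0.04400012,  0.03722837,  0.02293608,  0.04367728,  0.01813702,
       -0.03808794]), 'joint_torque': array([-3.78531222e-04, -5.82727754e+01,  2.93042189e+01,  6.99670002e+00,
        6.75269999e-03, -1.68083188e-04]), 'tcp_pos': array([0.29451559, 0.60683962, 0.23363876]), 'eef_rot': array([ 1.79907999e+02, -8.54517750e-03, -2.58920497e+01]), 'contact_force': array([0.43518845, 0.83775228, 0.52699464]), 'moment': array([-0.02493016, -0.01009091, -0.0310574 ]), 'gripper_width': 0.08737355812490613} 0.008
top 55.39632879201358 259.0207298674002 188.3636455931802 [ 2.1742687  -2.1831877   0.00818568] [0.02456764 0.5624331  1.02406697] [[0.55274175 0.03151157 0.        ]]
scene 45.06723744167648 251.41822917702993 193.55775779561955 [ 1.44107088  2.06893537 -0.87462519] [ 0.18711386 -0.32727252  1.47158234] [[ 0.50566591 -0.00478684  0.        ]]
wrist 60.60943292398685 259.01316617661325 190.6516377304131 [-1.56471709  2.49882216  0.39522509] [ 0.67405035 -0.03874826  0.39140251] [[0.25781271 0.62823296 0.        ]]
```

View pics/top0.png

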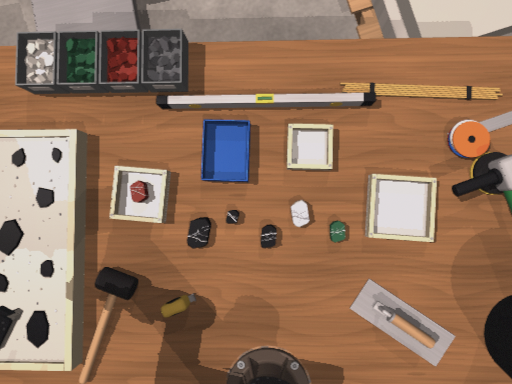

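View pics/scene0.png

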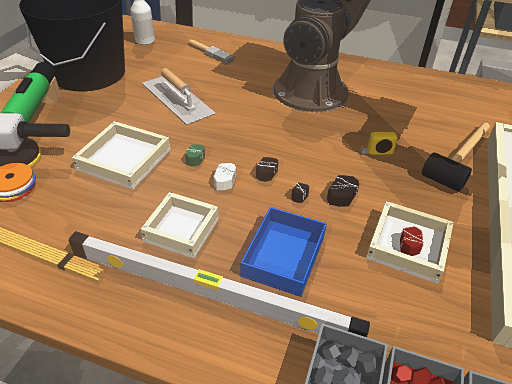

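```bash
cat >> h.py <<'E'
def blob(c,m,seed,z,minA=30):
    n,L,S,C=cv2.connectedComponentsWithStats(m.astype(np.uint8))
    k=min((i for i in range(1,n) if S[i,4]>minA),key=lambda i:np.hypot(*(C[i]-seed)))
    cs,_=cv2.findContours((L==k).astype(np.uint8),cv2.RETR_EXTERNAL,cv2.CHAIN_APPROX_NONE)
    P=cast(c,max(cs,key=len)[:,0,:],z)[:,:2]
    (ce,wh,a)=cv2.minAreaRect((P*1000).astype(np.float32))
    if wh[0]<wh[1]: wh=wh[::-1]; a+=90
    return np.round(ce,1),np.round(wh,1),round((a+90)%180-90,1),S[k,4]
def close(m,k=5): return cv2.morphologyEx(m.astype(np.uint8),cv2.MORPH_CLOSE,np.ones((k,k)))
E
python3 - <<'E'
from h import *
c=cap('top'); f=c['frame'].astype(int); R,G,B=f[...,0],f[...,1],f[...,2]
hsv=cv2.cvtColor(c['frame'],cv2.COLOR_RGB2HSV).astype(int); H,S,V=hsv[...,0],hsv[...,1],hsv[...,2]
K=close(V<60)
print('L',blob(c,K,(200,233),.03));print('M',blob(c,K,(269,236),.03));print('S',blob(c,K,(233,216),.03))
print('red',blob(c,close((R>G*1.8)&(S>120)&((H<6)|(H>172))),(140,191),.04))
print('white',blob(c,(S<50)&(V>130),(300,213),.03))
print('green',blob(c,(G>R*1.2),(338,231),.03))
print('tray',blob(c,(B>R*1.5),(226,151),.045))
for p in((310,147),(140,194),(402,208)):
  m=((V>170)&(S<110)).copy(); print('mould rim',blob(c,close(m,3),p,.04)); print(' in',blob(c,close((S<25)&(V>170),3),p,.01))
for n in('top','scene','wrist'):
  d=r.capture(n);Rm=cv2.Rodrigues(d['rvec'])[0];print(n,-Rm.T@d['tvec'])
  if n=='wrist':
    from scipy.spatial.transform import Rotation as Q
    s=r.get_state();T=Q.from_euler('xyz',s['eef_rot'],degrees=True).as_matrix();print(T.T@(-Rm.T@d['tvec']-s['tcp_pos']),(Rm@T).round(3))
E
```

```text
L (array([440.6, 189.9]), array([87.5, 58. ]), -6.9, np.int32(568))
M (array([429.4,  -2.9]), array([60.8, 38.8]), -0.3, np.int32(291))
S (array([485. ,  95.9]), array([33.4, 30.8]), -0.1, np.int32(129))
red (array([555.4, 357.7]), array([56.8, 44.4]), 9.0, np.int32(283))
white (array([492.7, -90.6]), array([71.1, 46.4]), 8.2, np.int32(384))
green (array([ 443.2, -192.9]), array([55. , 38.3]), -0.7, np.int32(242))
tray (array([667.8, 114.7]), array([171. , 130.8]), -2.0, np.int32(2860))
mould rim (array([ 678., -120.]), array([126.7, 122.4]), 89.3, np.int32(1734))
 in (array([ 679.9, -126. ]), array([91.8, 79.4]), -0.5, np.int32(895))
mould rim (array([548.1, 361.8]), array([150.5, 149.9]), 84.8, np.int32(1947))
 in (array([546.2, 357.2]), array([122.6,  99.6]), -5.1, np.int32(970))
mould rim (array([ 507.9, -367.5]), array([175.4, 175. ]), -4.2, np.int32(3874))
 in (array([ 506.8, -375. ]), array([146.9, 131.7]), -4.3, np.int32(2447))
top [ 0.51427247 -0.01802073  1.04921247]
scene [1.28542394 0.24930349 0.77019903]
wrist [0.37013884 0.57008311 0.38421171]
[ 0.08410472  0.00046423 -0.14986824] [[ 0.     1.     0.001]
 [-0.951  0.    -0.309]
 [-0.309 -0.     0.951]]
```

View pics/wrist0.png

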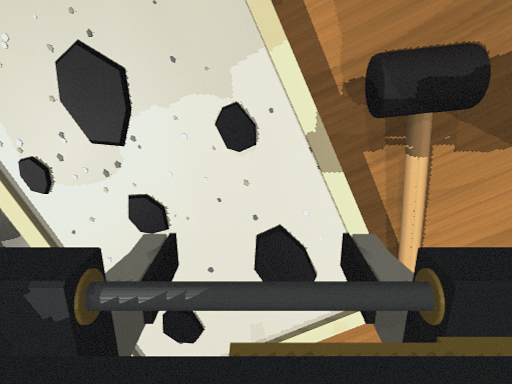

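```bash
cat >> h.py <<'E'
from scipy.spatial.transform import Rotation as Q
def go(x,y,z,yaw):
    s=r.get_state(); T=Q.from_euler('xyz',s['eef_rot'],degrees=True).as_matrix()
    y0=s['eef_rot'][2]; T=Q.from_euler('xyz',[180,0,y0],degrees=True).as_matrix()
    d=T.T@(np.array([x,y,z])-s['tcp_pos'])*100
    print('go',d.round(2),round(np.radians(-((yaw-y0+180)%360-180)),3),'t',s['time_s'],'F',s['contact_force'].round(1),'w',round(s['gripper_width'],4),s['tcp_pos'].round(4),s['eef_rot'].round(1))
E
python3 - <<'E'
from h import *
go(.545,.358,.235,0)
E
```

```text
go [33.4  11.49 -0.07] -0.452 t 0.35 F [ 0.1 -0.5  0.7] w 0.0876 [0.2947 0.6072 0.2343] [180.   -0.  -25.9]
```

>>> {"op": "drive_tool", "data": {
  "plan": "3.3 1.1 0 -0.05; 8.4 2.9 0 -0.15; 14 4.8 0 -0.25; 20 6.9 0 -0.35; 26 9 0 -0.45; 31 10.7 0 -0.45; 33.4 11.5 0 -0.45; 33.4 11.5 0 -0.45",
  "fingers": -0.36,
  "squeeze": 25
}}

```text
time_s: 1.35
tcp_pos: [0.5462, 0.3563, 0.2344]
eef_rot: [180.0, 0.0, -0.3]
contact_force: [-0.5, 0.9, 0.0]
gripper_width: 0.0598
```

Run:
```python
from h import *
c=cap('wrist'); save(c,'w1.png'); go(.545,.358,.235,0)
```

```text
go [-0.05 -0.08 -0.06] -0.004 t 1.4 F [ 0.2 -0.1  0.4] w 0.0598 [0.5455 0.3572 0.2344] [180.    0.   -0.2]
```

View pics/w1.png

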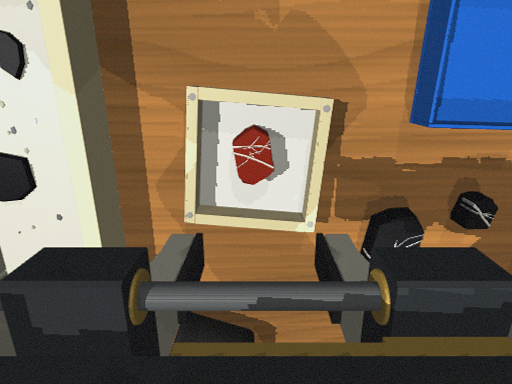

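```bash
cat >> h.py <<'E'
def masks(c):
    f=c['frame'].astype(int); R,G,B=f[...,0],f[...,1],f[...,2]
    H,S,V=np.moveaxis(cv2.cvtColor(c['frame'],cv2.COLOR_RGB2HSV).astype(int),2,0)
    return dict(K=close(V<60,7),red=close((R>G*1.8)&(S>120)&((H<6)|(H>172)),7),rim=close((V>110)&(S<120),3),tray=(B>R*1.5),R=R,G=G,B=B,H=H,S=S,V=V)
def show(c,m,seed,z,f):
    n,L=cv2.connectedComponents(m.astype(np.uint8)); im=cv2.cvtColor(c['frame'],cv2.COLOR_RGB2BGR)
E
python3 - <<'E'
from h import *
c=cap('wrist'); m=masks(c)
print('red',blob(c,m['red'],(253,155),.04,200))
print('rim corners',cast(c,[[187,87],[333,98],[315,232],[182,220]],.04).round(3), cast(c,[[187,87],[333,98],[315,232],[182,220]],.04).mean(0))
K=m['red'];ys,xs=np.nonzero(K); P=cast(c,np.c_[xs,ys],.04)[:,:2]; w,v=np.linalg.eigh(np.cov(P.T)); print(P.mean(0),np.degrees(np.arctan(v[1,1]/v[0,1])))
cs,_=cv2.findContours(m['red'],0,2); k=max(cs,key=cv2.contourArea)
ap=cv2.approxPolyDP(k,2.5,True)[:,0]; print(np.c_[ap,cast(c,ap,.04)[:,:2].round(3)])
go(.555,.358,.235,0)
E
```

```text
red (array([557.7, 362.7]), array([61.9, 38.4]), 9.3, np.int32(1773))
rim corners [[0.627 0.429 0.04 ]
 [0.616 0.282 0.04 ]
 [0.467 0.293 0.04 ]
 [0.483 0.445 0.04 ]] [0.54809317 0.36218033 0.04      ]
[0.55720659 0.36204246] 38.40192551814159
[[256.    125.      0.589   0.36 ]
 [244.    130.      0.584   0.373]
 [234.    140.      0.573   0.383]
 [239.    173.      0.538   0.379]
 [244.    181.      0.529   0.374]
 [252.    183.      0.526   0.365]
 [274.    169.      0.542   0.341]
 [268.    132.      0.582   0.348]]
go [ 1.   -0.01 -0.05] -0.003 t 1.45 F [-0.2 -0.2 -0.1] w 0.0594 [0.545  0.3579 0.2345] [-1.8e+02  0.0e+00 -1.0e-01]
```

>>> {"op": "drive_tool", "data": {
  "plan": "1.2 -0.45 3 -0.1; 1.2 -0.45 8 -0.16; 1.2 -0.45 13 -0.16; 1.2 -0.45 17 -0.16; 1.2 -0.45 19.5 -0.16; 1.2 -0.45 20.7 -0.16; 1.2 -0.45 21.2 -0.16; 1.2 -0.45 21.2 -0.16"
}}

```text
time_s: 2.45
tcp_pos: [0.5572, 0.3631, 0.0233]
eef_rot: [-180.0, -0.0, 9.1]
contact_force: [0.7, -0.1, 0.5]
gripper_width: 0.0594
```

>>> {"op": "drive_tool", "data": {
  "plan": "0 0 0 0; 0 0 0 0; 0 0 0 0; 0 0 0 0; 0 0 0 0",
  "fingers": 1,
  "squeeze": 30
}}

```text
time_s: 3.08
tcp_pos: [0.5573, 0.3627, 0.0233]
eef_rot: [-180.0, -0.0, 9.1]
contact_force: [-1.5, -0.6, 6.5]
gripper_width: 0.0398
```

>>> {"op": "drive_tool", "data": {
  "plan": "0 0 -2 0; 0 0 -6 0; 0 0 -10 0; 0.7 2.6 -11 0.05; 2.1 7.8 -11 0.1; 3.6 13.5 -11 0.19; 5.2 19 -11 0.19; 6.5 24 -11 0.19"
}}

```text
time_s: 4.08
tcp_pos: [0.6592, 0.1337, 0.1319]
eef_rot: [180.0, 0.1, -1.8]
contact_force: [0.3, 1.2, -1.8]
gripper_width: 0.0399
```

Run:
```python
from h import *
go(.668,.115,.019,-2)
c=cap('top'); m=masks(c)
print(blob(c,m['tray'],(226,151),.045))
```

```text
go [ 0.94  1.84 11.29] 0.003 t 4.075 F [ 0.3  1.2 -1.8] w 0.0399 [0.6592 0.1337 0.1319] [ 1.8e+02  1.0e-01 -1.8e+00]
(array([688.8,  92.9]), array([42. , 11.1]), -0.0, np.int32(68))
```

>>> {"op": "drive_tool", "data": {
  "plan": "0.9 2 0 0; 0.9 2 3 0; 0.9 2 6.5 0; 0.9 2 9 0; 0.9 2 10.5 0; 0.9 2 11.1 0; 0.9 2 11.3 0; 0.9 2 11.3 0"
}}

```text
time_s: 5.12
tcp_pos: [0.6679, 0.1157, 0.0204]
eef_rot: [-180.0, -0.1, -1.8]
contact_force: [0.1, 0.0, -1.8]
gripper_width: 0.0399
```

>>> {"op": "drive_tool", "data": {
  "plan": "0 0 0 0; 0 0 0 0; 0 0 0 0",
  "fingers": -0.25
}}

```text
time_s: 5.5
tcp_pos: [0.6676, 0.1155, 0.0201]
eef_rot: [-180.0, -0.0, -1.8]
contact_force: [-0.3, 0.4, 0.4]
gripper_width: 0.0542
```

>>> {"op": "drive_tool", "data": {
  "plan": "0 0 -2 0; 0 0 -6 0; 0 0 -11 0; -3 -0.9 -16 0; -8 -2.3 -20 0; -13.5 -3.8 -21.5 0; -19 -5.4 -21.5 0.09; -22.5 -6.4 -21.5 0.09"
}}

```text
time_s: 6.5
tcp_pos: [0.4425, 0.1868, 0.2353]
eef_rot: [-179.9, -0.1, -7.0]
contact_force: [1.0, 0.6, 0.1]
gripper_width: 0.0545
```

>>> {"op": "drive_tool", "data": {
  "plan": "-1.2 -0.4 0 0; -1.2 -0.4 0 0; -1.2 -0.4 0 0",
  "fingers": -0.8
}}

```text
time_s: 6.88
tcp_pos: [0.4338, 0.1919, 0.2345]
eef_rot: [180.0, -0.0, -7.0]
contact_force: [0.3, 0.5, -0.3]
gripper_width: 0.0771
```

Run:
```python
from h import *
c=cap('wrist'); save(c,'w2.png'); m=masks(c)
for z,s in((.03,(256,160)),): print(blob(c,m['K'],s,z,300))
cs,_=cv2.findContours(m['K'],0,2)
for k in cs:
  if cv2.contourArea(k)>300 and k[:,0,1].max()<240:
    ap=cv2.approxPolyDP(k,2.5,True)[:,0]; print(np.c_[ap,cast(c,ap,.03)[:,:2].round(3)])
go(.441,.190,.012,-7)
```

```text
(array([441.7, 192.5]), array([91.9, 54.9]), -10.7, np.int32(3544))
[[2.72e+02 1.15e+02 4.85e-01 1.72e-01]
 [2.52e+02 1.18e+02 4.84e-01 1.93e-01]
 [2.34e+02 1.30e+02 4.74e-01 2.14e-01]
 [2.32e+02 1.82e+02 4.17e-01 2.25e-01]
 [2.36e+02 1.90e+02 4.07e-01 2.21e-01]
 [2.48e+02 1.96e+02 3.98e-01 2.09e-01]
 [2.71e+02 1.90e+02 4.02e-01 1.82e-01]
 [2.80e+02 1.83e+02 4.09e-01 1.71e-01]
 [2.84e+02 1.34e+02 4.63e-01 1.61e-01]]
[[ 4.46e+02  1.16e+02  4.61e-01 -1.10e-02]
 [ 4.28e+02  1.14e+02  4.66e-01  8.00e-03]
 [ 4.10e+02  1.25e+02  4.56e-01  2.70e-02]
 [ 4.05e+02  1.60e+02  4.19e-01  3.20e-02]
 [ 4.08e+02  1.69e+02  4.08e-01  2.80e-02]
 [ 4.26e+02  1.75e+02  3.98e-01  8.00e-03]
 [ 4.53e+02  1.65e+02  4.06e-01 -2.10e-02]
 [ 4.59e+02  1.28e+02  4.47e-01 -2.50e-02]]
[[3.50e+02 8.70e+01 5.03e-01 8.90e-02]
 [3.26e+02 9.20e+01 5.01e-01 1.14e-01]
 [3.21e+02 1.15e+02 4.78e-01 1.20e-01]
 [3.23e+02 1.22e+02 4.71e-01 1.19e-01]
 [3.35e+02 1.25e+02 4.66e-01 1.06e-01]
 [3.52e+02 1.21e+02 4.68e-01 8.80e-02]
 [3.58e+02 9.60e+01 4.93e-01 8.10e-02]]
go [ 0.73  0.09 22.23] -0.0 t 6.925 F [-0.3 -0.1 -0.1] w 0.0783 [0.4339 0.1918 0.2343] [180.   0.  -7.]
```

View pics/w2.png

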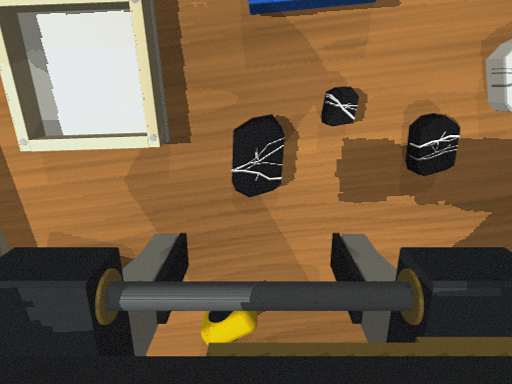

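>>> {"op": "drive_tool", "data": {
  "plan": "0.75 -0.1 3 0.065; 0.75 -0.1 8 0.065; 0.75 -0.1 13.5 0.065; 0.75 -0.1 18 0.065; 0.75 -0.1 20.5 0.065; 0.75 -0.1 21.7 0.065; 0.75 -0.1 22.2 0.065; 0.75 -0.1 22.2 0.065"
}}

```text
time_s: 7.92
tcp_pos: [0.4412, 0.1923, 0.0129]
eef_rot: [-180.0, -0.0, -10.7]
contact_force: [0.8, 0.2, -0.3]
gripper_width: 0.079
```

>>> {"op": "drive_tool", "data": {
  "plan": "0 0 0 0; 0 0 0 0; 0 0 0 0; 0 0 0 0; 0 0 0 0",
  "fingers": 1,
  "squeeze": 35
}}

```text
time_s: 8.55
tcp_pos: [0.441, 0.1924, 0.0131]
eef_rot: [-180.0, -0.0, -10.7]
contact_force: [-1.5, 0.8, 5.4]
gripper_width: 0.0558
```

>>> {"op": "drive_tool", "data": {
  "plan": "0 0 -2 0; 0 0 -6 0; 0.5 1.5 -10 0; 1.5 5 -12 0; 3.2 10 -12 0; 5 16 -12 0; 6.9 22 -12 0; 8.8 28 -12 0"
}}

```text
time_s: 9.55
tcp_pos: [0.4743, -0.1002, 0.1323]
eef_rot: [-180.0, 0.0, -10.7]
contact_force: [0.4, 1.2, -3.1]
gripper_width: 0.0554
```

>>> {"op": "drive_tool", "data": {
  "plan": "1.9 6 0 0; 3.8 12 0 -0.05; 5.7 18 0 -0.11; 7.2 22.6 0 -0.11; 8 25 0 -0.11; 8.2 25.8 0 -0.11; 8.2 25.8 0 -0.11"
}}

```text
time_s: 10.42
tcp_pos: [0.507, -0.3669, 0.1317]
eef_rot: [-180.0, 0.1, -4.5]
contact_force: [-0.7, 0.4, -3.6]
gripper_width: 0.0557
```

Run:
```python
from h import *
go(.508,-.3675,.025,-4.2)
c=cap('wrist'); save(c,'w3.png')
```

```text
go [ 0.11  0.05 10.67] -0.004 t 10.425 F [-0.7  0.4 -3.6] w 0.0557 [ 0.507  -0.3669  0.1317] [-1.8e+02  1.0e-01 -4.5e+00]
```

View pics/w3.png

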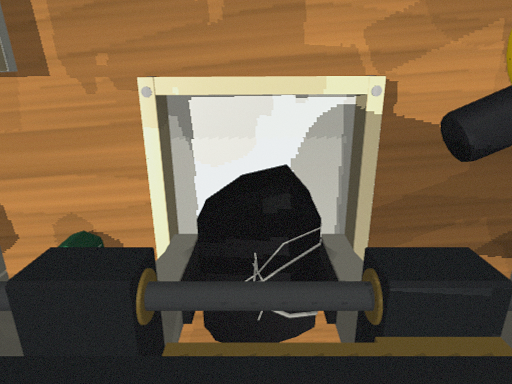

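>>> {"op": "drive_tool", "data": {
  "plan": "0.1 0 2 0; 0.1 0 5 0; 0.1 0 8 0; 0.1 0 9.7 0; 0.1 0 10.4 0; 0.1 0 10.7 0; 0.1 0 10.8 0; 0.1 0 10.8 0"
}}

```text
time_s: 11.48
tcp_pos: [0.509, -0.3674, 0.0253]
eef_rot: [180.0, -0.1, -4.4]
contact_force: [-0.5, 0.3, -4.5]
gripper_width: 0.0557
```

>>> {"op": "drive_tool", "data": {
  "plan": "0 0 0 0; 0 0 0 0; 0 0 0 0",
  "fingers": -0.6
}}

```text
time_s: 11.85
tcp_pos: [0.5089, -0.3674, 0.025]
eef_rot: [180.0, -0.0, -4.4]
contact_force: [-0.1, 0.1, 0.1]
gripper_width: 0.0698
```

>>> {"op": "drive_tool", "data": {
  "plan": "0 0 -2 0; 0 0 -6 0; 0 0 -11 0; -1 -3 -16 0; -2.6 -8.4 -20 0.04; -4.4 -14 -21 0.04; -6.2 -20 -21 0.04; -8 -26 -21 0.04",
  "fingers": -0.6
}}

```text
time_s: 12.85
tcp_pos: [0.449, -0.1036, 0.2352]
eef_rot: [-180.0, -0.1, -6.7]
contact_force: [0.3, 1.9, 0.4]
gripper_width: 0.0699
```

>>> {"op": "drive_tool", "data": {
  "plan": "-1.6 -5 0 0; -2.8 -9 0 0; -3.1 -10.2 0 0; -3.1 -10.2 0 0; -3.1 -10.2 0 0",
  "fingers": -0.45
}}

```text
time_s: 13.48
tcp_pos: [0.4308, -0.0009, 0.2345]
eef_rot: [180.0, 0.0, -6.7]
contact_force: [0.4, -0.4, -1.0]
gripper_width: 0.0635
```

```bash
cat >> h.py <<'E'
def piece(c,m,seed,z):
    cs,_=cv2.findContours(m,0,2)
    k=min((k for k in cs if cv2.contourArea(k)>300),key=lambda k:np.hypot(*(k[:,0].mean(0)-seed)))
    ap=cv2.approxPolyDP(k,2.5,True)[:,0]; P=cast(c,ap,z)[:,:2]*1000
    print(np.c_[ap,P.round(0)].astype(int).tolist()); print(blob(c,m,seed,z,300))
    for a,b in zip(P,np.roll(P,-1,0)):
        l=np.hypot(*(b-a))
        if l>18: print('edge',l.round(),(np.degrees(np.arctan2(*(b-a)[::-1]))+90)%180-90)
E
python3 - <<'E'
from h import *
c=cap('wrist'); save(c,'w4.png'); m=masks(c)
piece(c,m['K'],(256,155),.03)
go(.432,.003,.012,-6.5)
E
```

```text
[[266, 132, 465, -13], [253, 134, 464, 2], [243, 147, 451, 14], [245, 183, 411, 17], [249, 191, 401, 14], [268, 188, 402, -8], [280, 181, 408, -22], [277, 139, 456, -24]]
(array([431.5,  -4.2]), array([67.5, 40.4]), -5.1, np.int32(1914))
edge 41.0 -4.42285316675202
edge 22.0 -87.29543373257422
edge 47.0 -1.6685162339732074
go [ 0.08 -0.42 22.24] -0.004 t 13.525 F [-0.7 -0.1  0.6] w 0.0639 [ 0.4307 -0.0011  0.2344] [180.    0.   -6.8]
```

>>> {"op": "drive_tool", "data": {
  "plan": "0.1 0.3 3 -0.05; 0.1 0.3 8 -0.05; 0.1 0.3 13.5 -0.05; 0.1 0.3 18 -0.05; 0.1 0.3 20.5 -0.05; 0.1 0.3 21.7 -0.05; 0.1 0.3 22.2 -0.05; 0.1 0.3 22.2 -0.05"
}}

```text
time_s: 14.52
tcp_pos: [0.4318, -0.0034, 0.013]
eef_rot: [-180.0, -0.0, -3.8]
contact_force: [-0.1, -0.0, 0.6]
gripper_width: 0.0637
```

>>> {"op": "drive_tool", "data": {
  "plan": "0 0 0 0; 0 0 0 0; 0 0 0 0; 0 0 0 0; 0 0 0 0",
  "fingers": 1,
  "squeeze": 30
}}

```text
time_s: 15.15
tcp_pos: [0.4316, -0.0032, 0.0131]
eef_rot: [-180.0, -0.0, -3.8]
contact_force: [-0.7, 0.3, 6.8]
gripper_width: 0.0419
```

>>> {"op": "drive_tool", "data": {
  "plan": "0 0 -2 0; 0 0 -6 0; 0.3 -1.5 -10 0; 1.2 -5 -12 0; 2.5 -10 -12 0; 4 -16 -12 0; 5.4 -22 -12 0; 6.9 -28 -12 0.02"
}}

```text
time_s: 16.15
tcp_pos: [0.5187, 0.2732, 0.1322]
eef_rot: [180.0, 0.0, -5.0]
contact_force: [1.2, -0.0, -2.2]
gripper_width: 0.0414
```

>>> {"op": "drive_tool", "data": {
  "plan": "1.2 -5 0 0; 2 -8 0 0; 2.3 -9.1 0 0; 2.3 -9.2 0 0; 2.3 -9.2 1 0"
}}

```text
time_s: 16.77
tcp_pos: [0.5497, 0.3605, 0.1229]
eef_rot: [-180.0, -0.0, -5.0]
contact_force: [0.9, 0.5, -1.4]
gripper_width: 0.0414
```

Run:
```python
from h import *
go(.548,.362,.0245,-5)
```

```text
go [-0.18 -0.14  9.84] 0.0 t 16.775 F [ 0.9  0.5 -1.4] w 0.0414 [0.5497 0.3605 0.1229] [-180.   -0.   -5.]
```

>>> {"op": "drive_tool", "data": {
  "plan": "-0.2 -0.1 2 0; -0.2 -0.1 5 0; -0.2 -0.1 7.5 0; -0.2 -0.1 9 0; -0.2 -0.1 9.6 0; -0.2 -0.1 9.8 0; -0.2 -0.1 9.9 0; -0.2 -0.1 9.9 0"
}}

```text
time_s: 17.77
tcp_pos: [0.5481, 0.3626, 0.0242]
eef_rot: [-179.9, -0.0, -5.0]
contact_force: [0.2, 0.1, -2.4]
gripper_width: 0.0422
```

>>> {"op": "drive_tool", "data": {
  "plan": "0 0 0 0; 0 0 0 0; 0 0 0 0",
  "fingers": -0.25
}}

```text
time_s: 18.15
tcp_pos: [0.548, 0.3624, 0.0238]
eef_rot: [-180.0, -0.0, -5.0]
contact_force: [0.2, -0.2, 0.3]
gripper_width: 0.0545
```

>>> {"op": "drive_tool", "data": {
  "plan": "0 0 -2 0; 0 0 -6 0; 0 0 -11 0; -0.6 3 -16 0; -1.5 8.4 -20 0.05; -2.5 14 -21 0.17; -3.5 20 -21 0.17; -4.5 25 -21 0.17"
}}

```text
time_s: 19.15
tcp_pos: [0.4805, 0.1152, 0.2342]
eef_rot: [-179.9, -0.0, -14.7]
contact_force: [1.1, -0.1, 0.4]
gripper_width: 0.055
```

>>> {"op": "drive_tool", "data": {
  "plan": "-0.4 1.5 0 0; -0.4 1.5 0 0; -0.4 1.5 0 0; -0.4 1.5 0 0"
}}

```text
time_s: 19.65
tcp_pos: [0.474, 0.1046, 0.2333]
eef_rot: [180.0, 0.0, -14.7]
contact_force: [0.3, -0.1, 0.8]
gripper_width: 0.0546
```

Run:
```python
from h import *
c=cap('wrist'); save(c,'w5.png'); m=masks(c)
piece(c,m['K'],(256,155),.03)
go(.485,.101,.012,-15)
```

```text
[[268, 132, 505, 86], [258, 133, 507, 97], [250, 139, 503, 107], [250, 166, 474, 114], [254, 171, 468, 112], [275, 165, 468, 88], [276, 143, 492, 81]]
(array([486. ,  96.8]), array([43.1, 28.1]), -15.1, np.int32(918))
edge 30.0 -15.135715086169881
edge 24.0 -88.24677313626398
edge 24.0 -16.325903593173507
go [ 1.16  0.05 22.13] 0.006 t 19.7 F [ 0.  -0.3 -0.2] w 0.0547 [0.4739 0.1044 0.2333] [180.    0.  -14.7]
```

View pics/w5.png

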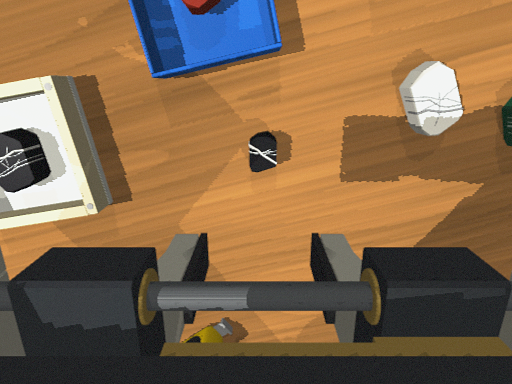

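>>> {"op": "drive_tool", "data": {
  "plan": "1.35 0.4 3 0.01; 1.35 0.4 8 0.01; 1.35 0.4 13.5 0.01; 1.35 0.4 18 0.01; 1.35 0.4 20.5 0.01; 1.35 0.4 21.6 0.01; 1.35 0.4 22.1 0.01; 1.35 0.4 22.1 0.01"
}}

```text
time_s: 20.7
tcp_pos: [0.4861, 0.0967, 0.013]
eef_rot: [-180.0, -0.0, -15.3]
contact_force: [0.4, 0.4, -0.5]
gripper_width: 0.0548
```

>>> {"op": "drive_tool", "data": {
  "plan": "0 0 0 0; 0 0 0 0; 0 0 0 0; 0 0 0 0; 0 0 0 0",
  "fingers": 1,
  "squeeze": 25
}}

```text
time_s: 21.32
tcp_pos: [0.4859, 0.0965, 0.013]
eef_rot: [-180.0, -0.0, -15.3]
contact_force: [-1.0, 0.6, 6.8]
gripper_width: 0.0297
```

>>> {"op": "drive_tool", "data": {
  "plan": "0 0 -2 0; 0 0 -6 0; 1 0.6 -10 0; 4 2.6 -12 -0.05; 8.5 5.5 -12 -0.1; 13.5 8.8 -12 -0.18; 18.5 12.1 -12 -0.256; 22.5 14.7 -12 -0.256"
}}

```text
time_s: 22.32
tcp_pos: [0.6648, -0.1068, 0.1318]
eef_rot: [-180.0, 0.1, -0.6]
contact_force: [0.3, 0.8, -0.5]
gripper_width: 0.0297
```

>>> {"op": "drive_tool", "data": {
  "plan": "1.4 1.5 0 0; 1.4 1.5 0 0; 1.4 1.5 0 0; 1.4 1.5 0 0"
}}

```text
time_s: 22.82
tcp_pos: [0.6773, -0.1192, 0.1327]
eef_rot: [-180.0, 0.0, -0.6]
contact_force: [1.0, -0.0, -0.6]
gripper_width: 0.0299
```

Run:
```python
from h import *
go(.678,-.120,.0245,-.6)
c=cap('wrist'); save(c,'w6.png')
```

```text
go [ 0.07  0.08 10.82] 0.001 t 22.825 F [ 1.  -0.  -0.6] w 0.0299 [ 0.6773 -0.1192  0.1327] [-180.     0.    -0.6]
```

View pics/w6.png

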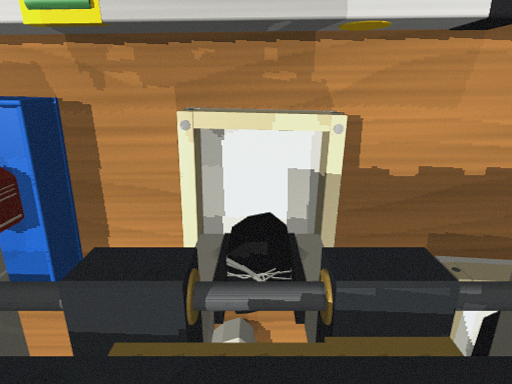

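Run:
```python
from h import *
c=cap('wrist'); P=cast(c,[[178,111],[347,114]],.04); print(P, P.mean(0)-[.062,0,0])
```

```text
[[ 0.74342564 -0.06153487  0.04      ]
 [ 0.74013963 -0.18345499  0.04      ]] [ 0.67978263 -0.12249493  0.04      ]
```

>>> {"op": "drive_tool", "data": {
  "plan": "0.1 0.1 2 0; 0.1 0.1 5 0; 0.1 0.1 6 0; 0.1 0.1 6 0"
}}

```text
time_s: 23.42
tcp_pos: [0.6785, -0.1208, 0.0723]
eef_rot: [180.0, 0.1, -0.6]
contact_force: [0.6, 0.3, -0.8]
gripper_width: 0.0298
```

Mould centre agrees within about 2–3 mm; nudging 1 mm and lowering.

>>> {"op": "drive_tool", "data": {
  "plan": "0.1 0.1 1.5 0; 0.1 0.1 3 0; 0.1 0.1 4 0; 0.1 0.1 4.6 0; 0.1 0.1 4.8 0; 0.1 0.1 4.85 0; 0.1 0.1 4.85 0"
}}

```text
time_s: 24.3
tcp_pos: [0.6801, -0.122, 0.0245]
eef_rot: [-180.0, -0.0, -0.6]
contact_force: [-0.3, -1.1, -1.1]
gripper_width: 0.0294
```

>>> {"op": "drive_tool", "data": {
  "plan": "0 0 0 0; 0 0 0 0; 0 0 0 0",
  "fingers": 0.1
}}

```text
time_s: 24.68
tcp_pos: [0.6799, -0.122, 0.0243]
eef_rot: [180.0, -0.0, -0.6]
contact_force: [0.5, -0.4, -0.4]
gripper_width: 0.0392
```

>>> {"op": "drive_tool", "data": {
  "plan": "0 0 -2 0; 0 0 -6 0; 0 0 -11 0; 0 0 -16 0; -4 0 -19 0; -9 0 -20 0; -14 0 -20 0; -14 0 -20 0"
}}

```text
time_s: 25.68
tcp_pos: [0.537, -0.1206, 0.2268]
eef_rot: [-180.0, -0.2, -0.6]
contact_force: [2.0, 1.1, 0.0]
gripper_width: 0.0395
```

Run:
```python
from h import *
c=cap('top'); save(c,'top2.png'); m=masks(c)
K=m['K']
for n,p in(('S',(310,147)),('M',(140,194)),('L',(402,208))): print(n,blob(c,K,p,.04))
print('red',blob(c,m['red'],(226,151),.034))
print('white',blob(c,(m['S']<50)&(m['V']>130),(300,213),.03))
print('green',blob(c,(m['G']>m['R']*1.2),(338,231),.03))
print(r.get_state()['time_s'])
c=cap('scene'); save(c,'scene2.png')
```

```text
S (array([ 675. , -120.1]), array([39. , 27.5]), -0.6, np.int32(130))
M (array([546.5, 372.3]), array([60. , 15.7]), -7.5, np.int32(98))
L (array([ 484. , -378.8]), array([63.6, 24.1]), -36.1, np.int32(113))
red (array([664.1, 115.2]), array([56.4, 36.6]), 0.0, np.int32(252))
white (array([522.5,  60.9]), array([61.2, 19.4]), 8.1, np.int32(113))
green (array([ 432.7, -192.9]), array([37.6, 33.6]), -82.7, np.int32(135))
25.725
```

View pics/top2.png

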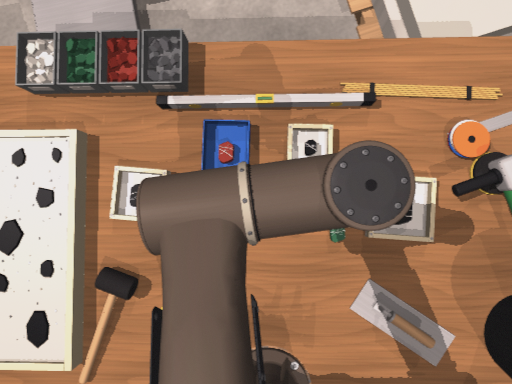

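View pics/scene2.png

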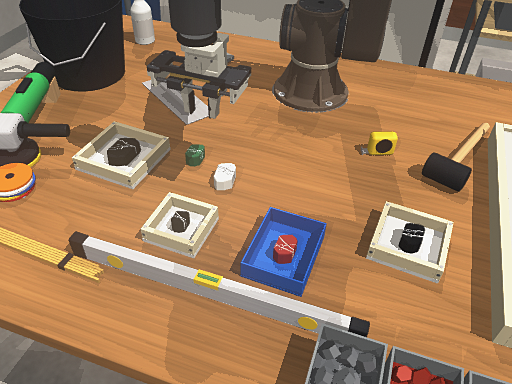

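>>> {"op": "drive_tool", "data": {
  "plan": "-1 -3 0 0; -2.8 -8.4 0 0; -4.8 -14 0 0; -6.8 -20 0 0; -8.8 -26 0 0; -10.8 -32 0 0; -12.6 -37 0 0; -14.4 -42 0 0"
}}

```text
time_s: 26.78
tcp_pos: [0.4001, 0.3039, 0.2247]
eef_rot: [-180.0, -0.0, -0.6]
contact_force: [1.5, 1.2, -0.2]
gripper_width: 0.0395
```

>>> {"op": "drive_tool", "data": {
  "plan": "-2 -6 0 0; -4 -12 0 0; -6 -18 0 0; -8 -24 0 0; -9.6 -28 0 0; -10.4 -30 0 0; -10.4 -30 0 0; -10.4 -30 0 0"
}}

```text
time_s: 27.78
tcp_pos: [0.3, 0.6017, 0.224]
eef_rot: [180.0, 0.0, -0.6]
contact_force: [0.4, 0.6, -0.5]
gripper_width: 0.0397
```

Run:
```python
from h import *
c=cap('top'); save(c,'top3.png'); m=masks(c)
K=m['K']
for n,p in(('S',(310,147)),('M',(140,194)),('L',(402,208))): print(n,blob(c,K,p,.04))
print('red',blob(c,m['red'],(226,151),.034))
print('white',blob(c,(m['S']<50)&(m['V']>130),(300,213),.03))
print('green',blob(c,(m['G']>m['R']*1.2),(338,231),.03))
s=r.get_state();print(s['time_s'],s['tcp_pos'],s['contact_force'],abs(s['qd']).max())
```

```text
S (array([ 675.1, -120.1]), array([38.9, 27.5]), -0.5, np.int32(134))
M (array([545.4, 357.1]), array([60.7, 47.7]), -5.2, np.int32(336))
L (array([ 507.4, -361.9]), array([84.7, 59. ]), -1.1, np.int32(645))
red (array([664.1, 115.2]), array([56.4, 36.6]), 0.0, np.int32(250))
white (array([492.7, -90.6]), array([71.1, 46.4]), 8.2, np.int32(383))
green (array([ 443.2, -192.9]), array([55. , 38.3]), -0.7, np.int32(242))
27.825 [0.30015803 0.60142986 0.22432148] [ 0.23247488 -0.39370162  0.53467164] 0.5891447224445453
```

All pieces are within about 6 mm of their mould centres, and white and green have not moved. Handing in.

```bash
python3 -c "
from plant import r; print(r.close_job())"
```

```text
the job is handed in; nothing more can be done
None
```

I moved the red piece into the blue tray, then laid each black piece in the mould of its own size. I handed the job in at about 28 s of the 88 s allowed.

What the last pictures showed:
- **Black pieces:** the top view puts them about 3 mm (small), 6 mm (medium) and 6 mm (large) from the mould centres. That reading pulls the offset toward the camera because the pieces' sides show. The tool's release positions put them closer, about 3 mm or better. In the scene picture taken before the arm moved clear, they looked flat in their moulds; I did not measure tilt.
- **Red piece:** about 4 mm from the tray's centre.
- **White and green pieces:** same positions as at the start, to within measuring error.
- **Set-down and forces:** each piece was released roughly 2 mm above its surface. The largest contact force reported was about 7 N, as the jaws closed on pieces lying on the bench or the mould board.

Two readings disagreed slightly. The close-up view of the small mould put its centre 2–3 mm from the top-view estimate, so I shifted that placing by 1–2 mm. The medium black piece's yaw read between about 0° and −8° depending on the view; I gripped it at −4° and it held at the expected width. No check failed.

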